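# Fit the pump rotor, then hold the sprung track arm open at its stop

### The arm

A 7-joint arm with a two-finger parallel gripper is mounted at the origin on a cart in front of the work surface, level with it; the furniture and walls round the work are solid. World frame = base frame: x ahead of the robot, y to its left, z up, the work surface at z = 0. Lengths are in mm, angles in rad, forces in N, time in s.
With the tool pointing down it reaches from about 400 to 850 mm from the base axis. Payload 4.5 kg.
Tool frame: the origin (TCP) lies between the finger pads; the fingertips stand 11 mm ahead of it and the grasp point (between the pads) lies 8 mm behind it; z points along the fingers, y is the line along which they close (so a half turn about z gives the same grasp; the last joint's range is limited). The gripper opens to 85 mm and grips with 20 to 120 N. Pads are 22 mm wide; open, the fingers measure 114 mm over their backs; the gripper's body (76 mm by 85 mm) begins 54 mm behind the grasp point. The pads swing forward as they close: fully open they stand 13 mm farther back than shut.
Start: joints at [-1.095, 0.689, -0.195, 1.565, 0.157, 0.902, -0.215], TCP at [267.214, 565.022, 242.317] pointing down, gripper open.
Joint ranges: [-3.01, 3.01], [-0.46, 2.08], [-1.47, 1.51], [0.13, 2.56], [-1, 4.14], [0.04, 2.09], [-2.66, 2.66]. Speed limits (rad/s): [2.57, 2.57, 3.14, 3.14, 3.14, 3.14, 3.14].

### API

Orientations are given as a unit quaternion [x, y, z, w].
In Python, from station import bot gives the robot as it stands. The module is installed in compiled form; this text tells all that it offers.
- The arm moves only by the shell command python3 -m jog 'ROWS' [OPENING] [FORCE]. ROWS is a JSON object whose one key "steps" holds a list of rows, each a list of 6 numbers: the shift along the tool's x, y, z in mm, then the turn, a rotation vector about the tool's x, y, z in degrees. In form: {"steps": [[tx, ty, tz, ax, ay, az], ...]}. A call has 1 to 12 rows; each row is the pose to reach, as a shift and turn from the pose commanded when the call began, along the tool's axes at that moment; what a row does not reach only later rows make up. A row lasts 1/8 s, in which the tool goes at most 62.5 mm and 10.7 degrees, less where a joint would pass 70% of its speed; a pose out of reach is approached as far as the arm can. A call with a gripper value outside its range is refused whole. OPENING is the finger opening in mm, from 0 to 85.4, set as the call begins (- or left out, the last holds). The fingers move at their own pace and stop on an object; FORCE is the grip in N (left out, the last holds). Time passes only in rows, so rows that repeat a pose let the fingers close. It gives the time, the measured TCP pose, the force, the opening and the grip force at its end, in the units of the state.
- bot.read_state(): the state, without advancing time (a new reading comes with each control period).
- bot.snapshot(name): name is "scene" or "top" or "wrist"; returns a dict with "pixels" (400x640x3 uint8, red, green, blue), "K" (3x3 intrinsics, pixels), "world_from_camera" (4x4, takes a point from camera to world coordinates); the wrist camera has in their place "T_tool_cam" (4x4, takes a point from camera to tool coordinates, whose origin is the TCP and whose axes are the flange's). Camera axes: x right, y down, z forward; pixel columns grow to the right and rows downward; lengths in mm; the calibration is good to about 2 mm. A picture is of the moment at which its call begins: read the wrist's pose just before it. There is no depth.
- bot.hand_in(): hands the job in; it is judged then, once.
Trained networks look in the newest picture that a camera, given by its name, has taken for a name from the list of things; names that differ only in an ending like _2 or _b are one class to them, and where a whole thing is asked for, a point or a joint stands for the part that bears it (a point fixed in the world has none). Each returns a list of dicts, best first, with "confidence" (0 to 1); they miss things now and then, are a little off and sometimes report something else, mostly with a low value. They report only what shows in the picture. A call takes as long as a camera call. They do not tell look-alikes from the thing itself.
- bot.silhouettes(name, camera): "region" (400x640 bool, what is visible of it).
- bot.landmark_of(name, camera): "point" ([x, y, z] in mm, in world coordinates, good to about 4 mm: a listed point, or the origin of a listed thing).
The state is a dict: "time": time; "qpos": joint angles; "dq": joint speeds; "effort": joint torques, N m; "tcp_pos": TCP position; "orientation": TCP orientation; "force": force on the tool from outside, world axes, zero at the start; "moment": the same for the moment, N m; "finger_gap": finger opening in mm; "grip_force": force on a finger pad.
Only numpy, scipy, OpenCV 4.12 (cv2) and the standard library are available. Lean on these libraries where they do the work, as an engineer would, in place of code of your own. Each camera call takes 0.05 s, during which the arm holds its last target. There are 200 camera calls.

### The job

Lift the washed roller rotor out of the steel tray and set it on the drive shaft on top of the roller pump until it sits fully home, gripping it gently (under 40 N a finger) and without ramming it down, and let go of it. Then take the upright post on the free end of the pump's sprung track arm, swing the arm smoothly away from the rotor until it rests against its stop, and finish still holding the post there, so that a colleague can lay new tubing round the rotor: the same light grip, no forcing past the stop, never letting the arm fly back. Leave the other things on the bench where they are.

Things in the scene. Friction and masses are not known exactly. Their poses are not given: they have to be found in the camera images.
- pump: bench-top roller pump, fixed: white housing 230 x 210 mm (x, y), aluminium deck 82 mm above the bench, control panel on its -x side. Origin at the centre of the underside. On the deck: drive shaft, sprung track arm, on the arm's -y side the rubber-sleeved stop post (21 mm tall), and near the +y edge two black tube guides (20 mm tall, 68 mm from the shaft axis)
- shaft_seat (a point): point on the axis of the upright drive shaft, on top of its seat collar, 86 mm above the bench and 45 mm toward +y from the pump's centre, where the origin of the fully seated rotor comes to lie; axes parallel to the pump's. The shaft is 10 mm in diameter and rises 25 mm above this point, its top 6 mm tapered to 4 mm
- pivot_point (a point): point on the vertical pivot axis of the track arm, at deck height, at x = +62, y = -10 mm in the pump's frame, under the spring and pivot cap (40 mm tall); axes parallel to the pump's
- track_arm (a joint): angle of the sprung track arm about the vertical pivot, rad: 0 = closed, track 4 mm from the seated rotor; grows anticlockwise seen from above (free end toward the pump's -y, away from the rotor); 0.55 = at the stop. A spring pulls it shut with 3 N at the post when closed, rising to 6.5 N at the stop; nothing latches it. Bar 14 mm wide, top 21 mm above the deck; track top 25 mm above the deck
- grip_post: upright round steel post with a turning sleeve, 16 mm in diameter, 34 mm tall, on the free end of the track arm, by which the arm is held; moves with the arm on a circle of 147 mm radius about pivot_point. Origin at the centre of its foot, on the bar's top, 103 mm above the bench; z up. To be held lightly: under 80 N, all finger contacts added, that is 40 N a finger
- rotor: washed roller rotor, loose, upright in the tray, 0.16 kg: grey cage with four steel rollers, 71 mm across, upper face 28.5 mm above the underside; on it a round knurled hub, 24 mm in diameter, from 28.5 to 54 mm, to lift it by. Origin: centre of the underside. Bore up the axis from below: 17 mm wide for 3 mm, then 13 mm wide to 26.5 mm. Grip under 80 N, all finger contacts added
- tray: shallow steel tray 200 x 140 x 16 mm with 2 mm walls and floor, fixed to the bench; origin at the centre of its underside, long side along its x axis
- tweezers: straight steel tweezers 126 x 16 x 5 mm lying in the tray along its edge; bystander, origin at the centre of the underside
- saline_bottle: white plastic bottle, 62 mm in diameter and 146 mm tall, behind the tray; bystander, origin at the centre of its base
- beaker: small clear beaker, 52 mm in diameter and 66 mm tall, behind the tray; bystander, origin at the centre of its base
- sample_cup: white lidded sample cup, 56 mm in diameter and 58 mm tall, at the front right; bystander, origin at the centre of its base
- slide_box: small slide box 37 x 84 x 32 mm at the front left; bystander, origin at the centre of its base
- pen: white pen 145 mm long lying on the notebook at the right; bystander, origin at the middle of its underside
There are look-alikes about, which are no part of the job. Leave any purple look-alike of the rotor alone.

How it is judged:
By the outcome, as a careful person would: the job done as asked, in the order asked, and still so for the second after the job is handed in, while the arm keeps its last pose, push and grip.
It also fails if it takes over 58 s, if anything falls off the work surface, if the arm or the gripper's body presses on something with over 40 N, if the wrist force passes 120 N, or if a joint passes its speed limit or range.

## Working session

There is one attempt and no reset: what is moved stays moved. The work goes in short steps, Python scripts to look and compute and a shell command to move; the robot and the scene stay as the last step left them, time stands still between calls to the robot, and variables do not carry over. Pictures are saved under pics/ and viewed, at most 10 in all, crops included, and the job is handed in when it is done.

```bash
mkdir -p pics; cat > h.py <<'E'
import numpy as np, cv2
from station import bot
from scipy.spatial.transform import Rotation as R
def save(cam,fn):
    s=bot.snapshot(cam); cv2.imwrite('pics/'+fn,s['pixels'][:,:,::-1]); return s
def lm(n,cam):
    for d in bot.landmark_of(n,cam)[:3]: print(cam,n,round(d['confidence'],2),np.round(d['point'],1))
def totool(p,pos=None):
    st=bot.read_state(); r=R.from_quat(st['orientation']); return r.inv().apply(np.array(p)-np.array(st['tcp_pos']))
E
python3 - <<'E'
from h import *
st=bot.read_state(); print({k:np.round(v,3) for k,v in st.items()}); print(R.from_quat(st['orientation']).as_matrix().round(3))
ims=[]
for c in ['scene','top']:
    s=save(c,c+'0.png'); print(c,s['K'][0,0],s['world_from_camera'][:3].round(2).tolist())
    for n in ['rotor','shaft_seat','pivot_point','grip_post','pump','tray','tweezers','saline_bottle','beaker','sample_cup','slide_box']: lm(n,c)
E
```

```text
{'time': np.float64(0.0), 'qpos': array([-1.095,  0.69 , -0.195,  1.566,  0.157,  0.902, -0.215]), 'dq': array([ 0.001,  0.001, -0.   , -0.   , -0.001,  0.001, -0.001]), 'effort': array([ 1.0000e-03, -5.3961e+01, -1.2670e+00, -1.5853e+01,  9.0000e-03,
        9.0000e-03,  0.0000e+00]), 'tcp_pos': array([266.982, 564.399, 241.462]), 'orientation': array([ 0.219,  0.976, -0.001, -0.   ]), 'force': array([ 0.494,  0.373, -0.483]), 'moment': array([-0.005,  0.037,  0.023]), 'grip_force': np.float64(0.0), 'finger_gap': np.float64(85.297)}
[[-0.904  0.427 -0.001]
 [ 0.427  0.904 -0.002]
 [-0.    -0.002 -1.   ]]
scene 420.7988753763124 [[0.88, -0.27, 0.39, -60.07], [-0.48, -0.53, 0.7, -921.41], [0.02, -0.8, -0.6, 974.29]]
scene rotor 0.57 [493.2 380.4   1.5]
scene rotor 0.53 [399.3 595.4   1.8]
scene shaft_seat 0.86 [520.7  41.8  88.1]
scene pivot_point 0.58 [597.3  18.   83.2]
scene grip_post 0.39 [458.  -39.5 101.6]
scene pump 0.95 [534.6   1.2  -0. ]
scene tray 0.86 [515.1 352.2  -3.2]
scene tray 0.26 [459.8 -40.9 103.6]
scene tweezers 0.49 [508.4 294.6   2.3]
scene saline_bottle 0.91 [7
[... 283 characters left out ...]
8, 1466.65]]
top rotor 0.87 [ 4.017e+02  5.970e+02 -5.000e-01]
top rotor 0.86 [491.3 376.4   2.3]
top rotor 0.34 [425.8 502.2  -1.9]
top shaft_seat 0.67 [520.1  45.5  84.9]
top shaft_seat 0.57 [ 447.6 -385.5   11.9]
top pivot_point 0.84 [599.   16.8  78.5]
top pivot_point 0.21 [537.6   6.6  -1.2]
top grip_post 0.38 [462.4 -34.7 103.6]
top pump 0.76 [ 5.36e+02  7.00e+00 -3.00e-01]
top pump 0.4 [423.6 502.9   0.6]
top tray 0.61 [515.9 347.1  -0.7]
top tweezers 0.42 [507.3 299.1  -3.8]
top saline_bottle 0.73 [700.2 302.7   1.1]
top beaker 0.49 [690.  380.    0.7]
top sample_cup 0.67 [ 388.4 -219.     3.2]
top sample_cup 0.58 [537.7   3.2  -0.8]
top slide_box 0.82 [4.268e+02 5.026e+02 3.000e-01]
```

View pics/top0.png

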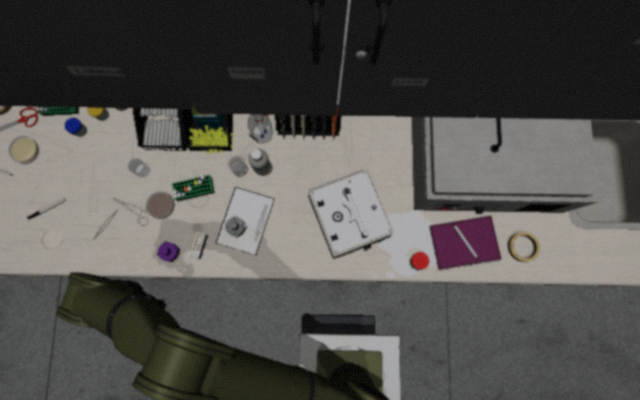

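View pics/scene0.png

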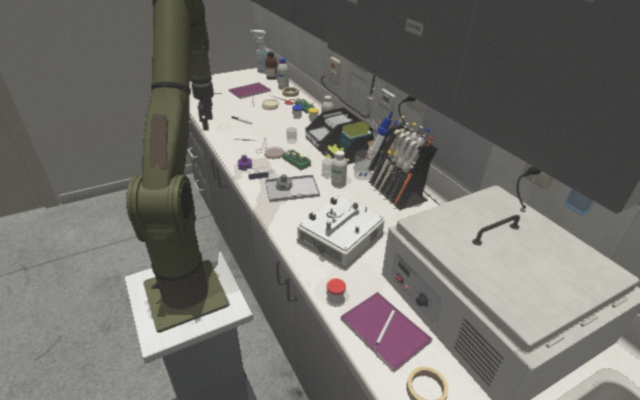

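The top view shows the grey rotor in the tray at about (235,226) and the purple look-alike at (168,251). The pump is centred at about (350,213) with the shaft at (337,216). The scene view agrees. I'll hover above the grey rotor.

```bash
python3 -m jog '{"steps": [[-25,-6,0,0,0,0],[-70,-18,5,0,0,0],[-120,-30,10,0,0,0],[-170,-43,20,0,0,0],[-220,-56,30,0,0,0],[-260,-66,40,0,0,0],[-283,-72,40,0,0,0],[-283,-72,40,0,0,0],[-283,-72,40,0,0,0]]}' 70 30
python3 - <<'E'
from h import *
s=save('wrist','w1.png'); print(s['K'].tolist(), s['T_tool_cam'].round(3).tolist())
lm('rotor','wrist')
for c in ['top','scene']:
    bot.snapshot(c); lm('rotor',c)
E
```

```text
time: 2.33
tcp_pos: [490.9, 380.6, 202.5]
orientation: [0.218, 0.976, 0.001, -0.001]
force: [-0.3, 0.4, 0.3]
finger_gap: 69.7
grip_force: 0.0
[[331.09588573439305, 0.0, 322.68351319821215], [0.0, 331.09588573439305, 198.57943582892668], [0.0, 0.0, 1.0]] [[0.001, -0.961, -0.277, 69.293], [1.0, 0.001, 0.0, -0.227], [0.0, -0.277, 0.961, -130.895], [0.0, 0.0, 0.0, 1.0]]
wrist rotor 0.62 [489.3 376.6   2.9]
top rotor 0.58 [400.  596.5  -1.9]
scene rotor 0.62 [404.1 590.7   0.8]
scene rotor 0.51 [491.7 379.9   1.6]
```

View pics/w1.png

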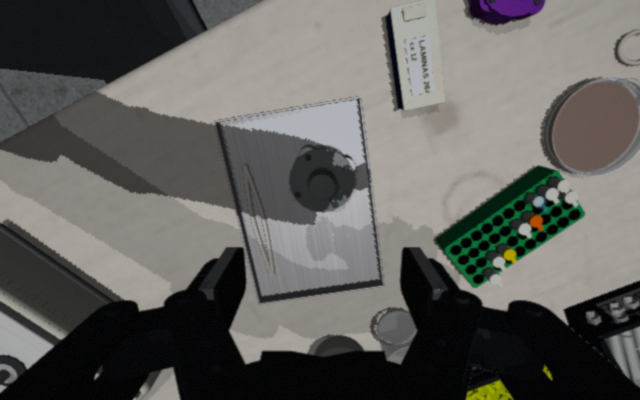

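The wrist view shows the grey rotor in shadow at about (322,178), with its hub near (322,182). I'll localise the hub more precisely.

```bash
cat >> h.py <<'E'
def px2w(u,v,s,z,st):
    d=np.linalg.inv(s['K'])@[u,v,1]; T=s['T_tool_cam']; r=R.from_quat(st['orientation'])
    o=r.apply(T[:3,3])+st['tcp_pos']; d=r.apply(T[:3,:3]@d); return o+d*(z-o[2])/d[2]
def w2px(p,s,st):
    T=s['T_tool_cam']; r=R.from_quat(st['orientation']); t=r.inv().apply(np.array(p)-st['tcp_pos'])
    c=T[:3,:3].T@(t-T[:3,3]); q=s['K']@c; return q[:2]/q[2]
def crop(s,u,v,w,fn,k=5):
    im=s['pixels'][max(v-w,0):v+w,max(u-w,0):u+w,::-1].astype(float)
    im=np.clip(255*(im/255)**0.5,0,255).astype(np.uint8); cv2.imwrite('pics/'+fn,cv2.resize(im,None,fx=k,fy=k,interpolation=cv2.INTER_CUBIC))
E
python3 - <<'E'
from h import *
st=bot.read_state(); s=bot.snapshot('wrist'); crop(s,322,180,50,'c1.png',6)
print(px2w(322,182,s,56,st), w2px([489.3,376.6,56],s,st),w2px([489.3,376.6,30.5],s,st))
r=bot.silhouettes('rotor','wrist')[0]; m=r['region']; ys,xs=np.nonzero(m); print(r['confidence'],xs.min(),xs.max(),ys.min(),ys.max(),xs.mean(),ys.mean())
E
```

```text
[487.3342628  380.95953971  56.        ] [318.39677858 186.10816286] [318.72819578 179.56691945]
0.9 290 354 144 210 321.9342939481268 177.07031700288184
```

View pics/c1.png

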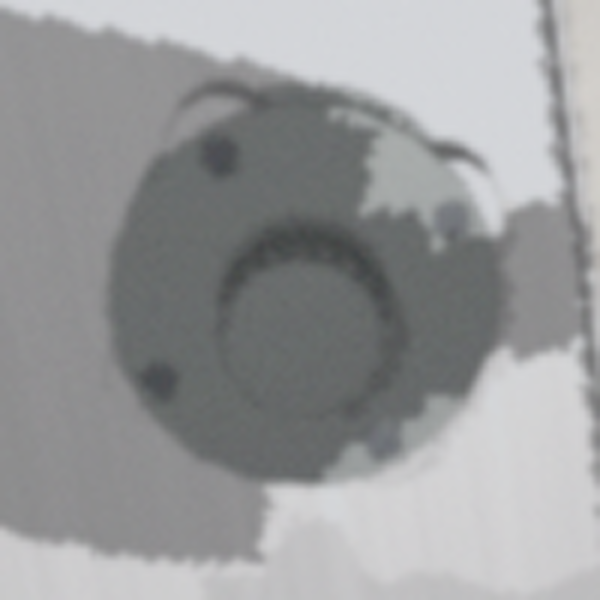

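Disc centre is about (323,177) and hub top about (323,187) in wrist pixels. That puts the hub within 1–2 mm of the TCP axis, so I'll descend.

```bash
python3 -m jog '{"steps": [[0,-1,25,0,0,0],[0,-1,60,0,0,0],[0,-1,95,0,0,0],[0,-1,125,0,0,0],[0,-1,145,0,0,0],[0,-1,156,0,0,0],[0,-1,156,0,0,0]]}' 60 25
python3 -m jog '{"steps": [[0,0,0,0,0,0],[0,0,0,0,0,0],[0,0,0,0,0,0],[0,0,0,0,0,0],[0,0,0,0,0,0],[0,0,0,0,0,0]]}' 10 25
python3 -m jog '{"steps": [[0,0,-6,0,0,0],[0,0,-15,0,0,0],[0,0,-20,0,0,0],[0,0,-20,0,0,0]]}'
```

```text
time: 3.6
tcp_pos: [491.8, 378.0, 46.1]
orientation: [0.219, 0.976, -0.0, -0.0]
force: [-0.0, 0.3, 0.5]
finger_gap: 60.1
grip_force: 0.0
time: 4.35
tcp_pos: [492.4, 378.5, 47.3]
orientation: [0.219, 0.976, 0.001, 0.001]
force: [-0.5, -0.6, 5.4]
finger_gap: 23.1
grip_force: 24.7
time: 4.85
tcp_pos: [492.1, 378.3, 66.9]
orientation: [0.219, 0.976, 0.0, 0.0]
force: [0.4, -0.2, -2.3]
finger_gap: 22.9
grip_force: 24.8
```

```bash
python3 -m jog '{"steps": [[0,0,-30,0,0,0],[0,0,-75,0,0,0],[-8,-10,-115,0,0,0],[-30,-38,-140,0,0,0],[-65,-80,-145,0,0,0],[-105,-128,-145,0,0,0],[-145,-177,-145,0,0,0],[-182,-222,-145,0,0,0],[-212,-258,-145,0,0,0],[-231,-281,-145,0,0,0],[-238,-290,-145,0,0,0],[-238,-290,-145,0,0,0]]}'
python3 -m jog '{"steps": [[0,0,0,0,0,0],[0,0,0,0,0,0]]}'
python3 - <<'E'
from h import *
st=bot.read_state(); s=save('wrist','w2.png')
for n in ['shaft_seat','pivot_point','grip_post','pump','rotor']: lm(n,'wrist')
for c in ['top','scene']:
    bot.snapshot(c)
    for n in ['shaft_seat','pivot_point','grip_post','pump']: lm(n,c)
E
```

```text
time: 6.35
tcp_pos: [582.7, 14.3, 211.1]
orientation: [0.219, 0.976, 0.0, -0.0]
force: [-0.3, 0.3, -1.3]
finger_gap: 23.1
grip_force: 25.0
time: 6.6
tcp_pos: [582.7, 16.1, 211.3]
orientation: [0.218, 0.976, 0.0, -0.0]
force: [0.3, -1.0, -2.8]
finger_gap: 23.1
grip_force: 25.0
wrist shaft_seat 0.86 [518.2  44.7  84.7]
wrist grip_post 0.83 [462.8 -36.6 105.4]
wrist pump 0.85 [535.7   6.3   4.5]
wrist rotor 0.88 [579.9  13.6 165.4]
top shaft_seat 0.8 [519.7  45.2  85.5]
top pivot_point 0.83 [594.8  20.9  81. ]
top grip_post 0.51 [460.1 -37.3 108.3]
top pump 0.89 [541.5   6.3  -1.1]
scene shaft_seat 0.76 [520.9  46.8  87.1]
scene pivot_point 0.74 [597.9  17.6  78.6]
scene pump 0.67 [536.6   2.3  -0.8]
```

View pics/w2.png

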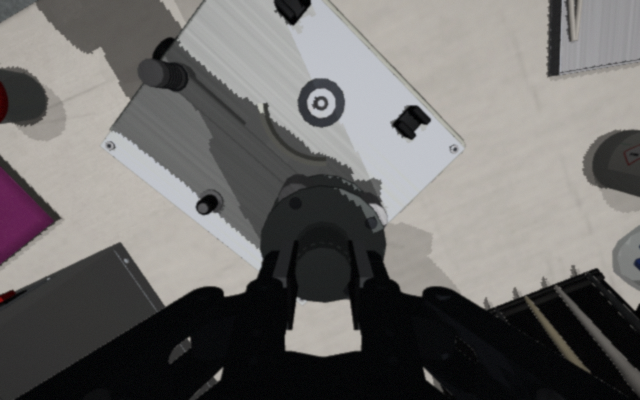

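The shaft shows at about (320,102) with the post at (158,72), and the held rotor is at about (323,235). I'll crop to the shaft for precision.

```bash
python3 - <<'E'
from h import *
s=bot.snapshot('wrist'); st=bot.read_state()
im=s['pixels'][:,:,::-1]
a=cv2.resize(im[72:132,290:350],None,fx=9,fy=9,interpolation=cv2.INTER_CUBIC)
b=cv2.resize(np.clip(255*(im[165:310,250:395]/255.)**.5,0,255).astype(np.uint8),(540,540))
cv2.imwrite('pics/c2.png',cv2.resize(np.hstack([a,b]),(800,400)))
r=bot.silhouettes('rotor','wrist')[0]['region']; ys,xs=np.nonzero(r); print(xs.min(),xs.max(),ys.min(),ys.max())
p=px2w(320,102,s,111,st); print(p, px2w(321,102,s,86,st)); 
for z in (0,28.5,54): print(z,w2px(R.from_quat(st['orientation']).apply([0,0,45.3-z])+st['tcp_pos'],s,st))
E
```

```text
260 386 173 302
[518.7506511   42.26513569 111.        ] [518.90400363  42.79944384  86.        ]
0 [323.00860788 229.93598486]
28.5 [323.05924469 251.46976184]
54 [323.1217636  278.05651568]
```

View pics/c2.png

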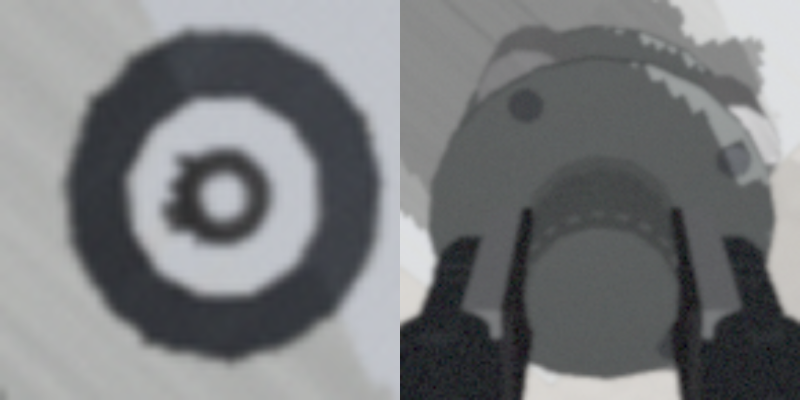

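```bash
python3 - <<'E'
from h import *
s=bot.snapshot('wrist'); st=bot.read_state(); r=R.from_quat(st['orientation'])
f=lambda p:w2px(r.apply(p)+st['tcp_pos'],s,st).round(1)
t=np.linspace(0,6.28,200)
for dx in (0,1,2):
  for zo in (45.3,43.5):
    face=np.array([f([dx+35.5*np.cos(a),35.5*np.sin(a),zo-28.5]) for a in t]); hub=np.array([f([dx+12*np.cos(a),12*np.sin(a),zo-54]) for a in t])
    print(dx,zo,face[:,1].min(),face[:,0].min(),face[:,0].max(),hub[:,1].min(),hub[:,1].max(),hub[:,0].min(),hub[:,0].max())
print('obs face top 185.7 x 260.9 385.9 hub y 247.6 302 x 295 351')
for z in (111,86): 
  p=px2w(323.3,101.3,s,z,st); print(p, totool(p))
E
```

```text
0 45.3 180.2 250.0 396.2 251.4 303.5 294.0 352.2
0 43.5 181.1 249.2 397.0 253.3 306.0 293.7 352.6
1 45.3 178.1 249.8 396.3 249.1 301.4 294.0 352.3
1 43.5 179.0 249.0 397.1 251.0 303.9 293.6 352.7
2 45.3 175.9 249.7 396.4 246.8 299.3 293.9 352.3
2 43.5 176.8 248.9 397.2 248.7 301.8 293.5 352.7
obs face top 185.7 x 260.9 385.9 hub y 247.6 302 x 295 351
[519.2786769   44.44290741 111.        ] [ 70.56333398   0.16941    100.28906988]
[519.17343256  44.54201769  86.        ] [ 70.70065322   0.21198962 125.28907448]
```

```bash
python3 -m jog '{"steps": [[12,0,0,0,0,0],[35,0,10,0,0,0],[57,0,25,0,0,0],[68,0,38,0,0,0],[70,0,45,0,0,0],[70,0,45,0,0,0]]}'
python3 -m jog '{"steps": [[0,0,4,0,0,0],[0,0,8,0,0,0],[0,0,12,0,0,0],[0,0,15,0,0,0],[0,0,15,0,0,0]]}'
python3 -c "
from h import *
for i in range(3):
    st=bot.read_state(); print(st['force'].round(2),st['moment'].round(3),st['tcp_pos'].round(1))
s=bot.snapshot('scene'); lm('rotor','scene'); bot.snapshot('top'); lm('rotor','top')"
```

```text
time: 8.3
tcp_pos: [519.7, 44.1, 166.2]
orientation: [0.219, 0.976, -0.0, -0.0]
force: [-0.4, -0.3, -2.8]
finger_gap: 22.7
grip_force: 25.0
time: 8.93
tcp_pos: [519.6, 44.0, 151.0]
orientation: [0.219, 0.976, -0.0, -0.0]
force: [0.7, 0.2, -1.8]
finger_gap: 23.0
grip_force: 25.0
[ 0.67  0.17 -1.8 ] [0.005 0.004 0.032] [519.6  44.  151. ]
[ 0.67  0.17 -1.8 ] [0.005 0.004 0.032] [519.6  44.  151. ]
[ 0.67  0.17 -1.8 ] [0.005 0.004 0.032] [519.6  44.  151. ]
scene rotor 0.65 [519.2  44.4 103.6]
scene rotor 0.61 [404.6 595.4   2.5]
top rotor 0.89 [403.3 595.9  -1.7]
top rotor 0.64 [520.6  43.8 103.9]
```

Already about 5 mm onto the shaft with no contact force, so I'll continue gently.

```bash
python3 -m jog '{"steps": [[0,0,3,0,0,0],[0,0,6,0,0,0],[0,0,9,0,0,0],[0,0,11,0,0,0],[0,0,13,0,0,0],[0,0,13,0,0,0]]}'
python3 -m jog '{"steps": [[0,0,1,0,0,0],[0,0,2,0,0,0],[0,0,3,0,0,0],[0,0,4,0,0,0],[0,0,4,0,0,0]]}'
```

```text
time: 9.88
tcp_pos: [519.6, 44.0, 138.1]
orientation: [0.219, 0.976, -0.0, -0.0]
force: [0.7, 0.1, -1.8]
finger_gap: 22.7
grip_force: 25.0
time: 10.5
tcp_pos: [519.7, 44.0, 134.2]
orientation: [0.219, 0.976, 0.0, -0.0]
force: [0.2, -0.1, -1.9]
finger_gap: 22.7
grip_force: 25.0
```

```bash
python3 -m jog '{"steps": [[0,0,0.5,0,0,0],[0,0,1,0,0,0],[0,0,1.5,0,0,0],[0,0,2,0,0,0],[0,0,2,0,0,0]]}'
python3 -m jog '{"steps": [[0,0,0.4,0,0,0],[0,0,0.8,0,0,0],[0,0,1.2,0,0,0],[0,0,1.2,0,0,0]]}'
```

```text
time: 11.12
tcp_pos: [519.7, 44.0, 132.3]
orientation: [0.219, 0.976, 0.0, -0.0]
force: [0.8, -0.3, -1.1]
finger_gap: 22.8
grip_force: 25.0
time: 11.62
tcp_pos: [519.8, 44.1, 131.3]
orientation: [0.219, 0.976, 0.0, 0.0]
force: [-1.0, 0.7, 1.1]
finger_gap: 23.1
grip_force: 25.3
```

```bash
python3 -m jog '{"steps": [[0,0,0.4,0,0,0],[0,0,0.4,0,0,0]]}'
python3 -m jog '{"steps": [[0,0,0,0,0,0],[0,0,0,0,0,0],[0,0,0,0,0,0]]}' 45
python3 -m jog '{"steps": [[0,0,-10,0,0,0],[0,0,-30,0,0,0],[0,0,-55,0,0,0],[0,0,-75,0,0,0],[0,0,-80,0,0,0],[0,0,-80,0,0,0]]}'
python3 - <<'E'
from h import *
for c in ['scene','top','wrist']:
    st=bot.read_state(); s=bot.snapshot(c); lm('rotor',c); lm('grip_post',c); lm('pivot_point',c); lm('shaft_seat',c)
cv2.imwrite('pics/w3.png',s['pixels'][:,:,::-1])
for z in (86,114.5,140): print(z,w2px([519.5,44.3,z],s,st))
E
```

```text
time: 11.88
tcp_pos: [519.8, 44.1, 131.3]
orientation: [0.219, 0.976, 0.0, 0.0]
force: [-1.1, -0.4, 5.8]
finger_gap: 23.4
grip_force: 25.7
time: 12.25
tcp_pos: [519.8, 44.1, 130.6]
orientation: [0.219, 0.976, 0.0, -0.0]
force: [-0.5, -0.3, -0.1]
finger_gap: 45.0
grip_force: 0.0
time: 13.0
tcp_pos: [519.7, 44.0, 210.8]
orientation: [0.219, 0.976, 0.0, 0.0]
force: [-0.3, -0.3, 0.1]
finger_gap: 45.5
grip_force: 0.0
scene rotor 0.44 [4.038e+02 5.949e+02 3.000e-01]
scene grip_post 0.37 [458.9 -39.9 102. ]
scene pivot_point 0.73 [594.1  16.   80.2]
scene pivot_point 0.26 [425.4 499.2   6.5]
scene shaft_seat 0.67 [523.3  43.2  85.6]
top rotor 0.72 [521.2  43.1  85.2]
top rotor 0.63 [398.5 599.7  -2.4]
top shaft_seat 0.6 [517.   44.6  86.6]
wrist rotor 0.96 [516.2  44.2  88.7]
wrist rotor 0.3 [ 388.6 -223.7   -2.7]
wrist grip_post 0.93 [463.  -34.2 105.2]
wrist pivot_point 0.69 [597.1  16.   86. ]
wrist shaft_seat 0.18 [ 391.9 -221.    -2.3]
86 [323.16354243 193.27732107]
114.5 [323.2104513  203.66005841]
140 [323.26266708 215.21741939]
```

View pics/w3.png

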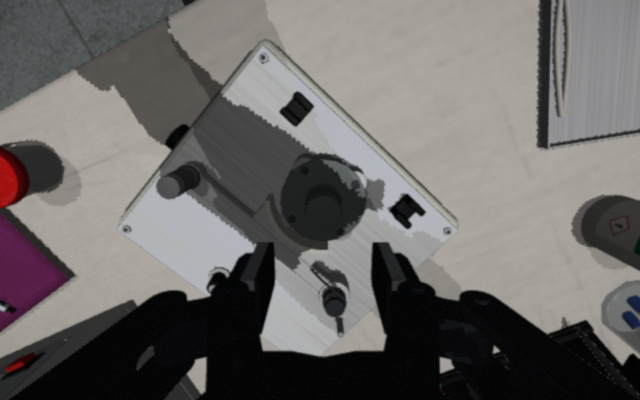

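Rotor appears on the shaft at about (323,197), and the post head is at about (175,182). I'll enlarge this to verify the seating and locate the post.

```bash
python3 - <<'E'
from h import *
st=bot.read_state(); s=bot.snapshot('wrist'); r=bot.silhouettes('rotor','wrist')[0]['region']; ys,xs=np.nonzero(r); print('rotor',xs.min(),xs.max(),ys.min(),ys.max())
r=bot.silhouettes('grip_post','wrist')[0]['region']; ys,xs=np.nonzero(r); print('post',xs.min(),xs.max(),ys.min(),ys.max())
im=np.clip(255*(s['pixels'][140:260,150:390,::-1]/255.)**.5,0,255).astype(np.uint8)
cv2.imwrite('pics/c3.png',cv2.resize(im,(800,400),interpolation=cv2.INTER_CUBIC))
t=np.linspace(0,6.28,100)
for rr,z in ((35.5,88),(35.5,114.5),(12,114.5),(12,140)):
    e=np.array([w2px([519.5+rr*np.cos(a),44.3+rr*np.sin(a),z],s,st) for a in t]); print(rr,z,e.min(0).round(1),e.max(0).round(1))
print(st['tcp_pos'],st['orientation'])
E
```

```text
rotor 280 366 152 240
post 156 200 164 198
35.5 88 [278.3 148.9] [367.8 235.3]
35.5 114.5 [273.5 154. ] [372.6 248.9]
12 114.5 [306.3 187.2] [339.8 219.2]
12 140 [304.5 197. ] [341.8 232.4]
[519.73865569  44.06937498 210.70060525] [2.19059873e-01 9.75711417e-01 4.31130796e-05 3.23859453e-05]
```

View pics/c3.png

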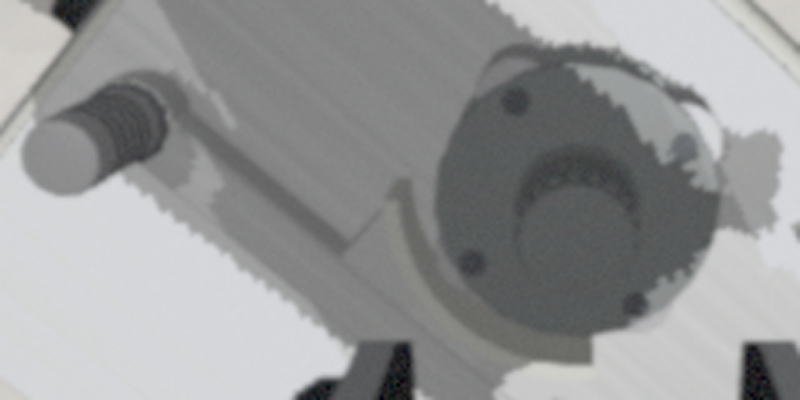

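The hub sits concentric and at the right scale for full seating, and contact came at the predicted height. The post top is at (168.3,187.4), so I'll compute its position.

```bash
python3 - <<'E'
from h import *
st=bot.read_state(); s=bot.snapshot('wrist')
h=px2w(323.1,212.6,s,140,st); p=px2w(168.3,187.4,s,137,st); print(h,p,p-h,h+[0,0,0])
q=p-(h-[519.5,44.3,140]); print('corr',q,totool(q))
E
```

```text
[518.02894178  44.92637387 140.        ] [461.56644555 -37.43225181 137.        ] [-56.46249623 -82.35862568  -3.        ] [518.02894178  44.92637387 140.        ]
corr [463.03750377 -38.05862568 137.        ] [ 16.15236865 -98.47790059  73.69822787]
```

```bash
python3 -m jog '{"steps": [[2,-12,0,0,0,-6],[5,-32,5,0,0,-14],[8,-54,10,0,0,-22],[11,-74,15,0,0,-31],[14,-89,20,0,0,-40],[16,-98,20,0,0,-47],[16,-98,20,0,0,-50],[16,-98,20,0,0,-50],[16,-98,20,0,0,-50]]}' 50
python3 - <<'E'
from h import *
st=bot.read_state(); s=save('wrist','w4.png'); lm('grip_post','wrist'); lm('pivot_point','wrist')
print(st['tcp_pos'],R.from_quat(st['orientation']).as_matrix().round(3).tolist(),st['qpos'].round(2))
for z in (103,137): print(w2px([463,-38,z],s,st))
r=bot.silhouettes('grip_post','wrist')[0]['region']; ys,xs=np.nonzero(r); print('post',xs.min(),xs.max(),ys.min(),ys.max())
E
```

```text
time: 15.08
tcp_pos: [463.5, -37.6, 190.7]
orientation: [-0.213, 0.977, 0.0, 0.0]
force: [-0.3, 0.5, 0.1]
finger_gap: 49.9
grip_force: 0.0
wrist grip_post 0.78 [461.4 -39.9 106.5]
[463.52728215 -37.60188781 190.73770653] [[-0.909, -0.417, 0.0], [-0.417, 0.909, 0.0], [-0.0, -0.0, -1.0]] [ 0.31  0.61 -0.52  2.08  0.54  0.58  1.41]
[323.63432615 207.18195705]
[323.7814366  224.46769988]
post 311 337 192 233
```

View pics/w4.png

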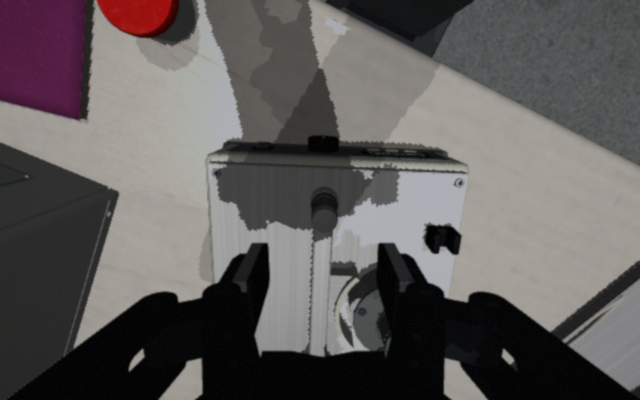

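The post stands centred between the fingers at about (323,219), and the rotor is clear at lower right. I'll descend and grip.

```bash
python3 -m jog '{"steps": [[1,0,10,0,0,0],[1,0,26,0,0,0],[1,0,42,0,0,0],[1,0,56,0,0,0],[1,0,64,0,0,0],[1,0,67,0,0,0],[1,0,67,0,0,0]]}'
python3 -m jog '{"steps": [[0,0,0,0,0,0],[0,0,0,0,0,0],[0,0,0,0,0,0],[0,0,0,0,0,0],[0,0,0,0,0,0]]}' 5 25
```

```text
time: 16.15
tcp_pos: [462.5, -38.1, 123.7]
orientation: [-0.214, 0.977, 0.0, 0.0]
force: [0.4, 0.4, -0.3]
finger_gap: 49.5
grip_force: 0.0
time: 16.77
tcp_pos: [462.4, -37.5, 124.0]
orientation: [-0.214, 0.977, 0.0, 0.0]
force: [-2.5, 3.4, 6.2]
finger_gap: 15.0
grip_force: 26.0
```

```bash
python3 -m jog '{"steps": [[0,-1,-0.5,0,0,-0.4],[0.1,-2.6,-0.8,0,0,-1],[0.1,-5,-0.8,0,0,-2],[0.1,-7.7,-0.8,0,0,-3],[0,-10.3,-0.8,0,0,-4],[-0.1,-12.8,-0.8,0,0,-5]]}'
```

```text
time: 17.52
tcp_pos: [468.0, -49.7, 124.3]
orientation: [-0.257, 0.966, 0.0, 0.0]
force: [0.4, 4.3, -4.8]
finger_gap: 15.2
grip_force: 25.2
```

```bash
python3 -m jog '{"steps": [[0.1,-4,0.5,0,0,-1.5],[0,-9,0.5,0,0,-3.5],[-0.2,-14.1,0.5,0,0,-5.5],[-0.6,-19.2,0.5,0,0,-7.5],[-1.3,-25.6,0.5,0,0,-10],[-2.4,-31.9,0.5,0,0,-12.5],[-3.7,-38.2,0.5,0,0,-15],[-5.3,-44.4,0.5,0,0,-17.5],[-6.2,-47.6,0.5,0,0,-18.8],[-6.2,-47.6,0.5,0,0,-18.8]]}'
```

```text
time: 18.77
tcp_pos: [496.6, -87.6, 124.1]
orientation: [-0.411, 0.912, 0.001, 0.0]
force: [-3.5, 5.7, 1.8]
finger_gap: 14.9
grip_force: 25.7
```

```bash
python3 - <<'E'
from h import *
st=bot.read_state(); p=st['tcp_pos']-np.array([597.8,17.3,0]); print(np.hypot(*p[:2]),np.degrees(np.arctan2(p[1],p[0]))+360-202.6)
r=R.from_quat(st['orientation']); print(r.inv().apply(st['force']),st['moment'],st['qpos'].round(2))
E
```

```text
145.77582972499454 23.4472633132805
[-1.94470822  6.43485983 -1.76451471] [ 1.24049318  0.47898304 -0.0117748 ] [ 0.42  0.78 -0.55  2.02  0.76  0.56  1.74]
```

```bash
python3 -m jog '{"steps": [[0,-2.6,0,0,0,-1],[0.1,-6.4,0,0,0,-2.5],[0,-10.3,0,0,0,-4],[-0.2,-13.3,0,0,0,-5.2],[-0.3,-15.4,0,0,0,-6],[-0.3,-15.4,0,0,0,-6]]}'
python3 -m jog '{"steps": [[0,-0.7,0,0,0,-0.3],[0,-1.4,0,0,0,-0.6],[0,-2,0,0,0,-0.8],[0,-2,0,0,0,-0.8]]}'
python3 - <<'E'
from h import *
st=bot.read_state(); p=st['tcp_pos']-np.array([597.8,17.3,0]); print(np.hypot(*p[:2]),np.degrees(np.arctan2(p[1],p[0]))+360-202.6)
r=R.from_quat(st['orientation']); print(r.inv().apply(st['force']))
E
```

```text
time: 19.52
tcp_pos: [507.8, -97.3, 124.1]
orientation: [-0.458, 0.889, 0.001, -0.0]
force: [-3.5, 6.4, 2.9]
finger_gap: 14.9
grip_force: 25.9
time: 20.02
tcp_pos: [509.2, -98.4, 124.1]
orientation: [-0.465, 0.885, 0.001, -0.0]
force: [-3.1, 5.6, 2.6]
finger_gap: 15.2
grip_force: 25.9
145.70449414138943 29.953138581897775
[-2.86320429  5.69003719 -2.60285436]
```

```bash
python3 -m jog '{"steps": [[0,-0.5,0,0,0,-0.2],[0,-1,0,0,0,-0.4],[0,-1.5,0,0,0,-0.6],[0,-2,0,0,0,-0.8],[0,-2,0,0,0,-0.8]]}'
python3 -m jog '{"steps": [[0,-0.5,0,0,0,-0.2],[0,-1,0,0,0,-0.4],[0,-1,0,0,0,-0.4]]}'
python3 -m jog '{"steps": [[0,-0.5,0,0,0,-0.2],[0,-1,0,0,0,-0.4],[0,-1,0,0,0,-0.4]]}'
```

```text
time: 20.65
tcp_pos: [510.8, -99.5, 124.1]
orientation: [-0.471, 0.882, 0.001, -0.001]
force: [-3.0, 6.2, 3.2]
finger_gap: 15.0
grip_force: 25.9
time: 21.02
tcp_pos: [511.1, -99.7, 124.1]
orientation: [-0.474, 0.88, 0.001, -0.001]
force: [-4.8, 7.0, 3.0]
finger_gap: 14.7
grip_force: 26.0
time: 21.4
tcp_pos: [511.1, -99.8, 124.0]
orientation: [-0.477, 0.879, 0.002, -0.001]
force: [-6.6, 8.0, 4.5]
finger_gap: 15.2
grip_force: 26.2
```

The TCP has stopped and the force is rising by a few newtons, so the arm is at its stop. I'll do a final check.

```bash
python3 - <<'E'
from h import *
st=bot.read_state(); p=st['tcp_pos']-np.array([597.8,17.3,0]); print(np.hypot(*p[:2]),np.radians(np.degrees(np.arctan2(p[1],p[0]))+360-202.6),st['force'],st['grip_force'])
s=bot.snapshot('wrist'); lm('rotor','wrist'); lm('grip_post','wrist')
t=bot.snapshot('top'); lm('rotor','top'); t=t['pixels'][155:280,280:420,::-1]
cv2.imwrite('pics/f.png',np.hstack([cv2.resize(s['pixels'][:,:,::-1],(480,300)),cv2.resize(t,(320,300),interpolation=cv2.INTER_CUBIC)]))
E
```

```text
145.66696084751706 0.5392722213141652 [-6.6105129   8.04216276  4.53431329] 26.17575913667679
wrist grip_post 0.79 [ 510.9 -101.8  108.2]
top rotor 0.91 [401.2 598.4  -1.4]
top rotor 0.89 [518.6  42.1  87.8]
```

View pics/f.png

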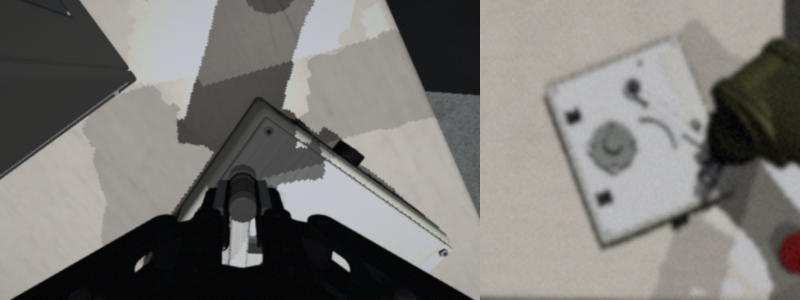

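The post is held between the fingers at about (243,195). The top crop shows the rotor on the shaft at (612,147), with the track swung well away from it. The arm angle measures about 0.54–0.55 rad and it is against the stop, so I'm handing in.

```bash
python3 -c "
from station import bot
print(bot.hand_in())"
```

```text
the job is handed in; nothing more can be done
None
```

The rotor is on the drive shaft, by every sign fully home, and released; the track arm is swung to its stop (about 0.54 rad measured), with the post still held at about 26 N a finger, and the job is handed in (no verdict was returned).

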